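# Fill, shut and lock the plug magazine

### The arm

A 7-joint arm with a two-finger parallel gripper is mounted at the origin on a cart in front of the work surface, level with it; the furniture and walls round the work are solid. World frame = base frame: x ahead of the robot, y to its left, z up, the work surface at z = 0. Lengths are in m, angles in rad, forces in N, time in s.
With the tool pointing down it reaches from about 0.425 to 0.925 m from the base axis. Payload 6.8 kg.
Tool frame: the origin (TCP) lies midway between the tips of the shut fingers; the grasp point (between the pads) lies 19 mm behind it; x points along the fingers, y is the direction in which the jaws open and shut, and the axes are right-handed (so a half turn about x gives the same grasp; the last joint's range is limited). The gripper opens to 85 mm and grips with 20 to 120 N. Pads are 22 mm wide; open, the fingers measure 114 mm over their backs; the gripper's body (76 mm by 85 mm) begins 54 mm behind the grasp point. The pads swing forward as they close: fully open they stand 13 mm farther back than shut.
Start: joints at [-1.388, 0.477, 0.022, 1.555, -0.011, 1.109, -0.083], TCP at [0.194, 0.647, 0.231] pointing down, gripper open.
Joint ranges: [-2.96, 2.96], [-0.34, 2.1], [-1.41, 1.46], [0.24, 2.44], [-1.37, 4.51], [0.17, 1.92], [-2.96, 2.96]. Speed limits (rad/s): [2.39, 2.39, 3.14, 3.14, 3.14, 3.14, 3.14].

### API

Orientations are given as a rotation vector (axis times angle).
In Python, from bench import r gives the robot as it stands.
- The arm moves only by the tool carry_out, never from a script. Its argument "targets" is one flat list of numbers, 7 for each row, row after row: the finger opening in m, from 0 to 0.0854, then the shift along the tool's x, y, z in m, then the turn, a rotation vector about the tool's x, y, z in units of 5 degrees (1.0 is 5 degrees). A call has 1 to 12 rows; each row is the pose to reach, as a shift and turn from the pose measured when the call began, along the tool's axes at that moment; what a row does not reach only later rows make up. A row lasts 1/8 s, in which the tool goes at most 62.5 mm and 10.7 degrees, less where a joint would pass 70% of its speed; a pose out of reach is approached as far as the arm can. A call with a gripper value outside its range is refused whole. The fingers move at their own pace and stop on an object; "squeeze" is the grip in N (left out, the last holds). Time passes only in rows, so rows that repeat a pose let the fingers close. It gives the time, the measured TCP pose, the force and the opening at its end, in the units of the state.
- r.get_obs(): the state, without advancing time (a new reading comes with each control period).
- r.grab_frame(name): name is "scene" or "side" or "wrist"; returns the picture (400x640x3 uint8, blue, green, red); there is no depth.
- r.camera_info(name): a dict with "fx", "fy", "cx", "cy" (pixels), "D" ([k1, k2, p1, p2, k3] as OpenCV has them; the pictures are not rectified), "xyz" and "orientation" of the camera in the world. Camera axes: x right, y up, looking along -z (the intrinsics and any distortion apply to the point x, -y, -z); pixel columns grow to the right and rows downward; lengths in m; the calibration is good to about 2 mm. A picture is of the moment at which its call begins: read the wrist's pose just before it. camera_info takes no time and is no camera call; for the wrist camera it gives the pose at the moment of the call.
- r.hand_in(): hands the job in, once; it reports no verdict.
The state is a dict: "clock": time; "joints": joint angles; "qvel": joint speeds; "tau": joint torques, N m; "tcp_pos": TCP position; "orientation": TCP orientation; "contact_force": force on the tool from outside, world axes, zero at the start; "moment": the same for the moment, N m; "grip_width": finger opening in m.
Only numpy, scipy, OpenCV 4.12 (cv2) and the standard library are available. Lean on these libraries where they do the work, as an engineer would, in place of code of your own. Each camera call takes 0.05 s, during which the arm holds its last target. There are 200 camera calls.

### The job

Pour the five brass plugs out of the steel scoop into the open well of the grey parts magazine, then stand the empty scoop upright on the worktop again. Slide the magazine's shutter fully shut over the well, then take the hand pusher and press the shutter's snap catch down flush with it, not with the fingers, and stand the pusher upright on the worktop again. Leave the small weight and the tape reel where they stand.

Things in the scene. Friction and masses are not known exactly. Their poses are not given: they have to be found in the camera images.
- scoop_center (a point): Steel pouring scoop, an open cup 62 mm wide (y), 136 mm long (x), 44 mm tall, walls 3 mm, 140 g. This point: on its mid-plane, 22 mm above its underside, 53 mm ahead of the back's outer face. -x points to the spout, z up. The flat parallel sides, 62 mm apart outside, reach full height from 24 mm ahead of this point to 50 mm behind it: grip across them. Five plugs lie in one layer on its floor.
- scoop_lip (a point): Middle of the scoop's spout lip (top front edge, 56 mm wide inside, along the scoop's y): 83 mm ahead (-x) of the scoop centre and 22 mm above it. The floor rises to it as a 35 degree ramp, so the scoop must be tipped spout-down by about 75 to 90 degrees to empty it.
- well_mouth (a point): Centre of the mouth of the magazine's well, at its rim 56 mm above the worktop. The well is 90 (x) by 88 mm (y) inside and 50 mm deep, at the -y end of the grey magazine. The magazine's y runs from the well to a closed deck, where the shutter is parked; z up. A parked shutter may cover the last 8 mm of the mouth on the +y side.
- magazine: Grey parts magazine, screwed down: 110 mm (x) by 232 mm (y) by 56 mm tall, with 10 mm high guide rails along the tops of its two long sides. Origin at the centre of its underside; the well's centre is at y = -58 mm.
- shutter (a joint): The flat aluminium shutter, 98 by 106 mm, 4 mm thick, that slides on the magazine's rails along the magazine's y: 0 m = fully shut over the well against its stop, 0.100 m = fully open. It stays where it is left (about 2 N to move). At the starts it is 0.088 to 0.100 open.
- shutter_rib (a point): Middle of the top edge of the shutter's black push rib, 81 mm above the worktop. The rib is 70 mm long (magazine x), 8 mm thick (magazine y) and 20 mm tall above the shutter plate, whose top is at 61 mm. It is 46 mm from the catch, on the side away from the well, so pushing its outer face towards the magazine's -y shuts the shutter.
- catch (a joint): The black snap catch in the shutter: 0 m = standing 6 mm proud of the steel collar round it, 0.006 m = pressed straight down flush with the collar, which locks the shutter when that is shut. It takes about 8 N, stays down once pressed, and has a hard stop at flush.
- catch_head (a point): The centre of the top of the catch's head, 15 mm across, in a steel collar of 30 mm outside diameter whose top is 69 mm above the worktop.
- pusher_center (a point): The hand pusher, standing upright on its foot: 86 mm tall, this point on its axis half-way up (43 mm above the foot's underside), z along the axis upward. Steel foot 24 mm across with a flat underside; plain grey round handle 28 mm across from 36 to 83 mm above the underside. 120 g.
- plug_0_center (a point): One of the five brass hex plugs, 19 x 22 x 22 mm, 40 g; this point is its centre.
- plug_1_center (a point): One of the five brass hex plugs, 19 x 22 x 22 mm, 40 g; this point is its centre.
- plug_2_center (a point): One of the five brass hex plugs, 19 x 22 x 22 mm, 40 g; this point is its centre.
- plug_3_center (a point): One of the five brass hex plugs, 19 x 22 x 22 mm, 40 g; this point is its centre.
- plug_4_center (a point): One of the five brass hex plugs, 19 x 22 x 22 mm, 40 g; this point is its centre.
- weight: Bystander, to be left alone: small steel knob weight, 26 mm across, 43 mm tall. Origin at the centre of its underside.
- reel: Bystander, to be left alone: flat tape reel, 50 mm across, 17 mm high. Origin at the centre of its underside.
Mind the look-alikes: they are no part of the job. What is shaped like the part that bears scoop_center but blue is not meant.

How it is judged:
By the outcome, as a careful person would: the job done as asked, in the order asked, and still so for the second after the job is handed in, with the robot touching nothing.
It also fails if it takes over 72 s, if anything falls off the work surface, if the arm or the gripper's body presses on something with over 40 N, if the wrist force passes 120 N, or if a joint passes its speed limit or range.

## Working session

There is one attempt and no reset: what is moved stays moved. The work goes in short steps, Python scripts to look and compute and a tool call to move; the robot and the scene stay as the last step left them, time stands still between calls to the robot, and variables do not carry over. Pictures are saved under pics/ and viewed, about 8 in all and at most 12, crops included, and the job is handed in when it is done.

Besides the shell and the picture viewer there is one more tool, called after "Request:" as name(argument=value, ...), one argument or row to a line, values as JSON. carry_out: Moves the arm, as the interface text tells. Its arguments: {"type":"object","properties":{"targets":{"type":"array","items":{"type":"number"}},"squeeze":{"type":"number"}},"required":["targets"]}

```bash
ls; mkdir -p pics; cat > h.py <<'E'
import numpy as np, cv2
from scipy.spatial.transform import Rotation as R
from bench import r
def save(name,fn):
    ci=r.camera_info(name); im=np.array(r.grab_frame(name)); cv2.imwrite('pics/'+fn,im); return im,ci
def camR(ci):
    o=np.array(ci['orientation'],float)
    return R.from_rotvec(o) if o.size==3 else R.from_quat(o)
def ray(ci,u,v):
    K=np.array([[ci['fx'],0,ci['cx']],[0,ci['fy'],ci['cy']],[0,0,1.]])
    p=cv2.undistortPoints(np.array([[[u,v]]],float),K,np.array(ci['D'],float))[0,0]
    return np.array(ci['xyz'],float),camR(ci).apply([p[0],-p[1],-1.])
def onz(ci,u,v,z):
    o,d=ray(ci,u,v); return o+d*(z-o[2])/d[2]
def proj(ci,P):
    K=np.array([[ci['fx'],0,ci['cx']],[0,ci['fy'],ci['cy']],[0,0,1.]])
    q=camR(ci).inv().apply(np.atleast_2d(P)-np.array(ci['xyz']))
    return cv2.projectPoints(q*[1,-1,-1],np.zeros(3),np.zeros(3),K,np.array(ci['D'],float))[0][:,0]
def tri(a,b):
    (o1,d1),(o2,d2)=a,b
    t=np.linalg.lstsq(np.c_[d1,-d2],o2-o1,rcond=None)[0]
    p,q=o1+t[0]*d1,o2+t[1]*d2; return (p+q)/2,np.linalg.norm(p-q)
def tool():
    s=r.get_obs(); o=np.array(s['orientation'],float)
    return np.array(s['tcp_pos']),R.from_rotvec(o),s
E
python3 - <<'E'
from h import *
import json
for n in('scene','side','wrist'):
    im,ci=save(n,n+'0.png'); print(n,{k:np.round(np.array(v),4).tolist() for k,v in ci.items()})
    
print(r.get_obs())
a=cv2.imread('pics/scene0.png')
E
```

```text
pics
scene {'fx': 473.9334, 'fy': 473.9334, 'cx': 323.3788, 'cy': 199.5812, 'D': [-0.1008, 0.0, 0.0, 0.0, 0.0], 'xyz': [-0.1453, -0.9467, 1.0312], 'orientation': [0.7514, -0.2996, -0.7299]}
side {'fx': 454.7986, 'fy': 454.7986, 'cx': 322.0354, 'cy': 205.8628, 'D': [-0.0381, 0.0, 0.0, 0.0, 0.0], 'xyz': [-0.3407, 0.9472, 0.7481], 'orientation': [0.4671, -1.4037, -2.1853]}
wrist {'fx': 347.7831, 'fy': 347.7831, 'cx': 322.8537, 'cy': 194.7374, 'D': [-0.0455, 0.0, 0.0, 0.0, 0.0], 'xyz': [0.1281, 0.6653, 0.3743], 'orientation': [-0.2359, -0.1722, 1.2722]}
{'clock': 0.15, 'joints': array([-1.38807424,  0.47765936,  0.02234285,  1.55623492, -0.01152832,
        1.10934483, -0.08309521]), 'qvel': array([-0.00117856, -0.0007722 ,  0.0008262 , -0.0033371 ,  0.00050962,
       -0.00012119,  0.0017295 ]), 'tau': array([ 3.35766708e-03, -5.96928263e+01,  1.61034096e+00, -2.81490773e+01,
        1.26225734e-02,  6.49463560e-03, -1.30725672e-05]), 'tcp_pos': array([0.1934085 , 0.64619243, 0.23051158]), 'orientation': array([ 0.22706822,  1.55885606, -0.22945101]), 'contact_force': array([-0.41876445,  0.12764501,  0.76523564]), 'moment': array([-0.05503749,  0.01047442,  0.01733299]), 'grip_width': 0.0852831308502141}
```

View pics/scene0.png

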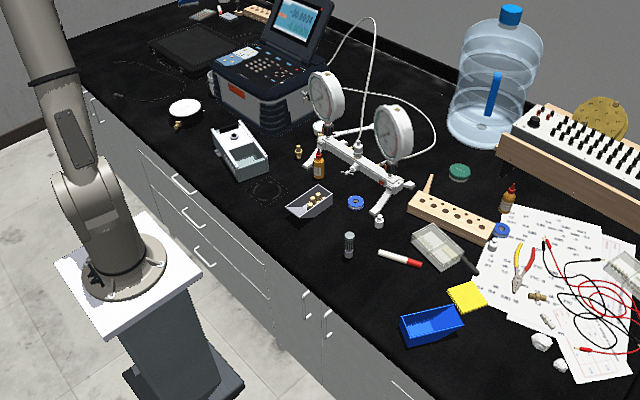

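View pics/side0.png

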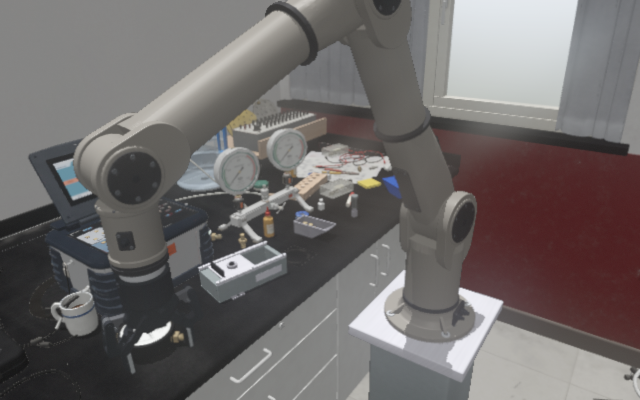

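```bash
python3 - <<'E'
from h import *
im=cv2.imread('pics/scene0.png')
c=im[110:270,200:400]; cv2.imwrite('pics/c1.png',cv2.resize(c,None,fx=3.7,fy=3.7,interpolation=cv2.INTER_CUBIC))
ci=r.camera_info('scene')
for n,u,v,z in(('scoop',312,200,.02),('mag',240,150,.056),('pushtop',349,235,.086),('weight',379,225,0),('reel',356,202,.017),('catch',234,138,.07)): print(n,onz(ci,u,v,z).round(3))
print(tool()[1].as_matrix().round(3))
E
```

```text
scoop [ 0.535 -0.188  0.02 ]
mag [0.501 0.121 0.056]
pushtop [ 0.471 -0.401  0.086]
weight [ 0.618 -0.386  0.   ]
reel [ 0.627 -0.285  0.017]
catch [0.516 0.172 0.07 ]
[[-0.     0.287  0.958]
 [-0.001  0.958 -0.287]
 [-1.    -0.002  0.   ]]
```

View pics/c1.png

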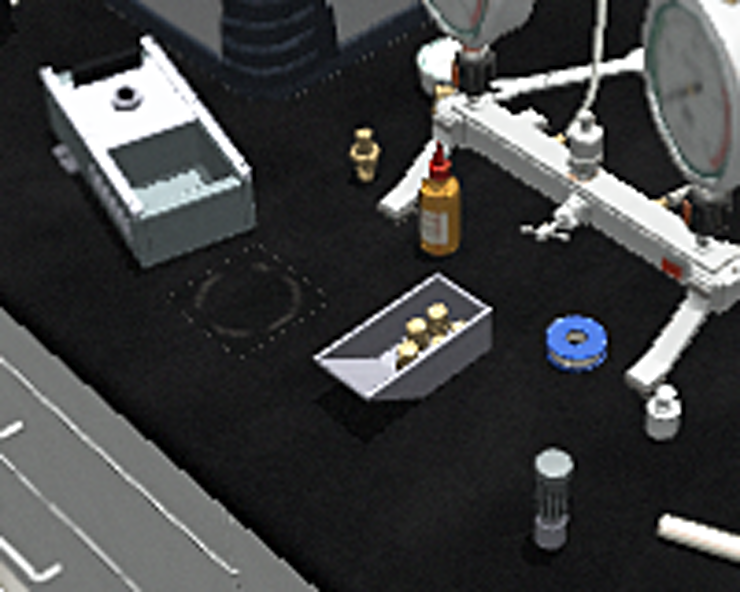

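```bash
python3 - <<'E'
from h import *
ci=r.camera_info('scene')
def P(x,y,z): return onz(ci,200+(x+.5)/3.7-.5,110+(y+.5)/3.7-.5,z)
L=[P(317,358,.044),P(372,398,.044)];B=[P(438,275,.044),P(492,308,.044)]
print('lip',np.round(L,3),'back',np.round(B,3))
l=sum(L)/2;b=sum(B)/2;F=(l-b)[:2];print('len',np.linalg.norm(F),'F',F/np.linalg.norm(F),'widths',np.linalg.norm(L[0]-L[1]),np.linalg.norm(B[0]-B[1]))
# magazine rail-top corners z .066: and body
for n,x,y in(('A',42,72),('B',148,40),('C',150,205),('D',250,183)):print(n,P(x,y,.066).round(3))
print('catch',P(126,92,.075).round(3),'rib ends',P(78,78,.081).round(3),P(140,52,.081).round(3))
print('pusher top',P(554,462,.086).round(3),'foot',P(550,540,0).round(3))
print('weight',P(663,430,0).round(3),'reel',P(577,335,.017).round(3))
E
```

```text
lip [[ 0.445 -0.171  0.044]
 [ 0.448 -0.233  0.044]] back [[ 0.58  -0.168  0.044]
 [ 0.584 -0.227  0.044]]
len 0.1358122985714521 F [-0.99943984 -0.03346646] widths 0.06247541550546155 0.0592664334507038
A [0.492 0.274 0.066]
B [0.594 0.245 0.066]
C [0.45  0.049 0.066]
D [0.529 0.012 0.066]
catch [0.524 0.182 0.075] rib ends [0.501 0.224 0.081] [0.565 0.216 0.081]
pusher top [ 0.473 -0.401  0.086] foot [ 0.472 -0.402  0.   ]
weight [ 0.615 -0.388  0.   ] reel [ 0.632 -0.279  0.017]
```

The scene shows the steel scoop at about (312,203) with brass plugs in it. The blue bin at (430,325) and the clear tray at (438,247) are look-alikes and are rejected. The grey pusher is at (349,245). The white knob weight (379,221) and the blue-topped reel (356,202) are left alone. The magazine is at (240,150) with its well towards the scoop. The crop confirms the choice, and the sizes match (136 by 62 mm).

```bash
cat >> h.py <<'E'
def Rd(az,tilt=0): # tool down, jaws along azimuth az (deg); tilt deg about tool y (90 = horizontal)
    a=np.radians(az); y=np.array([np.cos(a),np.sin(a),0]); x=np.array([0,0,-1.]); z=np.cross(x,y)
    return R.from_matrix(np.c_[x,y,z])*R.from_euler('y',tilt,degrees=True)
def go(*tg): # shifts+turns in move units from current pose
    p0,R0,s=tool(); print('t',round(s['clock'],2),'tcp',p0.round(4),'j',np.round(s['joints'],2),'f',np.round(s['contact_force'],1),'w',round(s['grip_width'],4))
    print(R0.as_matrix().round(3).tolist())
    for p,Rt in tg:
        print(np.round(R0.inv().apply(np.array(p)-p0),4),np.round((R0.inv()*Rt).as_rotvec()/np.radians(5),2))
E
python3 - <<'E'
from h import *
go(((.46,.2,.30),Rd(-13)),((.46,.2,.30),Rd(30)))
E
```

```text
t 0.15 tcp [0.1934 0.6462 0.2305] j [-1.39  0.48  0.02  1.56 -0.01  1.11 -0.08] f [-0.4  0.1  0.8] w 0.0853
[[-0.0, 0.287, 0.958], [-0.001, 0.958, -0.287], [-1.0, -0.002, 0.0]]
[-0.0689 -0.3511  0.3833] [1.727e+01 1.000e-02 1.000e-02]
[-0.0689 -0.3511  0.3833] [8.67 0.01 0.02]
```

Request:
carry_out(
  targets=[0.085,-0.05,-0.09,0.1,4.5,0,0,0.085,-0.069,-0.18,0.2,9,0,0,0.085,-0.069,-0.27,0.3,13,0,0,0.085,-0.069,-0.35,0.38,17.3,0,0,0.085,-0.069,-0.351,0.383,17.3,0,0,0.085,-0.069,-0.351,0.383,17.3,0,0,0.085,-0.069,-0.351,0.383,17.3,0,0,0.085,-0.069,-0.351,0.383,17.3,0,0,0.085,-0.069,-0.351,0.383,17.3,0,0,0.085,-0.069,-0.351,0.383,17.3,0,0],
)

```text
clock: 1.4
tcp_pos: [0.4607, 0.1979, 0.3003]
orientation: [1.379, 1.088, -1.38]
contact_force: [-0.4, -0.1, -0.2]
grip_width: 0.085
```

```bash
python3 - <<'E'
from h import *
go(((.50,.0,.25),Rd(-13,85)),((.50,.0,.25),Rd(-13,40)))
E
```

```text
t 1.4 tcp [0.4607 0.1979 0.3003] j [-0.99  0.12  0.51  1.9  -0.06  1.14 -0.69] f [-0.4 -0.1 -0.2] w 0.085
[[0.0, 0.973, -0.232], [-0.001, -0.232, -0.973], [-1.0, 0.0, 0.001]]
[0.0506 0.0842 0.1833] [-0.07 17.02 -0.07]
[0.0506 0.0842 0.1833] [-0.08  8.02 -0.04]
```

Request:
carry_out(
  targets=[0.085,0.01,0.02,0.05,0,2,0,0.085,0.02,0.04,0.09,0,4,0,0.085,0.03,0.06,0.14,0,6,0,0.085,0.05,0.08,0.18,0,8,0,0.085,0.05,0.084,0.183,0,10,0,0.085,0.05,0.084,0.183,0,12,0,0.085,0.05,0.084,0.183,0,14,0,0.085,0.05,0.084,0.183,0,16,0,0.085,0.05,0.084,0.183,0,17,0],
)

```text
clock: 2.52
tcp_pos: [0.5003, 0.0009, 0.2504]
orientation: [2.396, 1.893, -0.161]
contact_force: [-0.4, 1.3, -1.6]
grip_width: 0.0849
```

```bash
python3 - <<'E'
from h import *
go(((.50,.07,.17),Rd(-13,90)),((.53,-.15,.25),Rd(-88)))
E
```

```text
t 2.52 tcp [0.5003 0.0009 0.2504] j [ 0.17  0.7   0.45  2.08 -1.36  1.81  1.25] f [-0.4  1.3 -1.6] w 0.0849
[[0.229, 0.973, -0.031], [0.964, -0.231, -0.131], [-0.134, 0.0, -0.991]]
[ 0.0774 -0.0163  0.0707] [-0.    1.54 -0.08]
[-0.1386  0.0638  0.0192] [ 12.13 -13.91  10.6 ]
```

```bash
python3 - <<'E'
from h import *
go(((.47,-.1,.28),Rd(20,20)),((.47,-.1,.28),Rd(40)),((.53,-.199,.21),Rd(92)))
E
```

```text
t 2.52 tcp [0.5003 0.0009 0.2504] j [ 0.17  0.7   0.45  2.08 -1.36  1.81  1.25] f [-0.4  1.3 -1.6] w 0.0849
[[0.229, 0.973, -0.031], [0.964, -0.231, -0.131], [-0.134, 0.0, -0.991]]
[-0.1081 -0.0061 -0.0152] [ -4.4  -12.09  -5.46]
[-0.1081 -0.0061 -0.0152] [ -8.73 -15.17  -7.62]
[-0.1804  0.0752  0.0652] [-16.92 -11.27 -14.78]
```

Request:
carry_out(
  targets=[0.085,-0.03,-0.002,-0.004,-1.0,-2.5,-1.2,0.085,-0.05,-0.003,-0.007,-2.0,-5,-2.5,0.085,-0.07,-0.004,-0.01,-3,-7.5,-3.5,0.085,-0.09,-0.005,-0.013,-4,-10,-4.5,0.085,-0.108,-0.006,-0.015,-4.4,-12.1,-5.5,0.085,-0.108,-0.006,-0.015,-6.5,-13.6,-6.5,0.085,-0.108,-0.006,-0.015,-8.7,-15.2,-7.6,0.085,-0.108,-0.006,-0.015,-8.7,-15.2,-7.6,0.085,-0.108,-0.006,-0.015,-8.7,-15.2,-7.6],
)

```text
clock: 3.65
tcp_pos: [0.471, -0.0979, 0.28]
orientation: [0.675, 1.456, -0.681]
contact_force: [0.1, -0.3, -0.9]
grip_width: 0.0849
```

```bash
python3 - <<'E'
from h import *
go(((.53,-.199,.20),Rd(92)))
E
```

```text
t 3.65 tcp [ 0.471  -0.0979  0.28  ] j [-0.54  0.1   0.67  1.98 -0.06  1.08  0.86] f [ 0.1 -0.3 -0.9] w 0.0849
[[0.004, 0.764, 0.646], [-0.006, 0.646, -0.763], [-1.0, -0.001, 0.007]]
[ 0.0808 -0.0202  0.1147] [-10.35   0.07   0.04]
```

Request:
carry_out(
  targets=[0.085,0.02,-0.005,0.03,-2,0,0,0.085,0.04,-0.01,0.06,-4,0,0,0.085,0.06,-0.015,0.09,-6,0,0,0.085,0.08,-0.02,0.115,-8,0,0,0.085,0.081,-0.02,0.115,-10.4,0,0,0.085,0.081,-0.02,0.115,-10.4,0,0,0.085,0.081,-0.02,0.115,-10.4,0,0,0.085,0.081,-0.02,0.115,-10.4,0,0],
)

```text
clock: 4.65
tcp_pos: [0.5306, -0.1984, 0.2001]
orientation: [-0.034, 1.567, 0.026]
contact_force: [0.2, -0.3, -0.7]
grip_width: 0.0851
```

```bash
python3 - <<'E'
from h import *
go(((.53,-.199,.014),Rd(92)))
im,ci=save('wrist','w1.png')
S=np.array([.531,-.199]);F=np.array([-.9994,-.0335]);Y=np.array([.0335,-.9994])
for a,b in((.083,.031),(.083,-.031),(-.053,.031),(-.053,-.031)): print(proj(ci,[*(S+a*F+b*Y),.044]).round(0))
E
```

```text
t 4.65 tcp [ 0.5306 -0.1984  0.2001] j [-0.18  0.36  0.53  1.88 -0.22  0.95  2.06] f [ 0.2 -0.3 -0.7] w 0.0851
[[0.004, -0.038, 0.999], [-0.005, 0.999, 0.038], [-1.0, -0.006, 0.004]]
[ 0.1861  0.0004 -0.0014] [0.04 0.05 0.06]
[[287.  79.]]
[[362.  79.]]
[[290. 233.]]
[[357. 234.]]
```

View pics/w1.png

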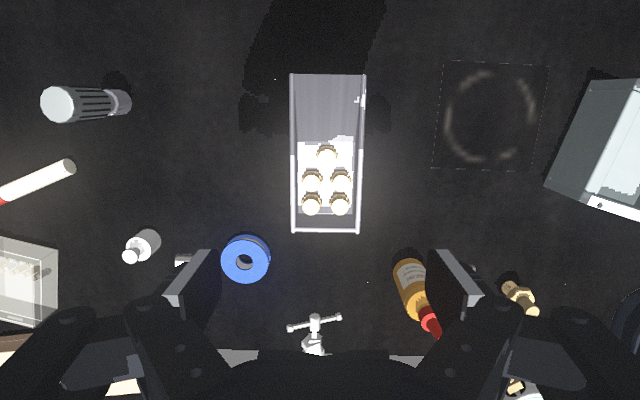

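```bash
python3 - <<'E'
from h import *
ci=r.camera_info('wrist')
Q=[onz(ci,u,v,.044)[:2] for u,v in((291,74),(366,75),(291.5,232),(360,233))]
l=(Q[0]+Q[1])/2;b=(Q[2]+Q[3])/2;F=(l-b)/np.linalg.norm(l-b)
print(np.round(Q,4),np.linalg.norm(l-b),'F',F,'az jaw',np.degrees(np.arctan2(F[1],F[0]))%360-90,'centre',b+F*.053, l-F*.083)
for n,u,v,z in(('weight base',133,258,0),('reel',245,262,.017),('pusher top',58,104,.086),('pusher foot',122,102,0.)):print(n,onz(ci,u,v,z).round(4))
# well corner of magazine
print('mag near corners', onz(ci,547,190,0).round(3),onz(ci,640,221,0.056).round(3))
E
```

```text
[[ 0.445  -0.2297]
 [ 0.4434 -0.1682]
 [ 0.5838 -0.2272]
 [ 0.5822 -0.1639]] 0.13884191976208413 F [-0.99970249 -0.02439136] az jaw 91.3976604284893 centre [ 0.52999763 -0.19683623] [ 0.52715656 -0.19690555]
weight base [ 0.6404 -0.4063  0.    ]
reel [ 0.6303 -0.2775  0.017 ]
pusher top [ 0.4728 -0.399   0.086 ]
pusher foot [ 0.4732 -0.3989  0.    ]
mag near corners [0.545 0.033 0.   ] [0.557 0.09  0.056]
```

The crop shows the steel scoop (corners at (291,74), (366,75), (291,232), (360,233)) holding five brass plugs, within about 3 mm of the first estimate. Descend and grip.

Request:
carry_out(
  targets=[0.085,0.05,0.0016,-0.0015,0,0,0,0.085,0.1,0.0016,-0.0015,0,0,0,0.085,0.15,0.0016,-0.0015,0,0,0,0.085,0.18,0.0016,-0.0015,0,0,0,0.085,0.196,0.0016,-0.0015,0,0,0,0.085,0.196,0.0016,-0.0015,0,0,0,0.05,0.196,0.0016,-0.0015,0,0,0,0.05,0.196,0.0016,-0.0015,0,0,0,0.05,0.196,0.0016,-0.0015,0,0,0,0.05,0.196,0.0016,-0.0015,0,0,0],
  squeeze=80,
)

```text
clock: 5.95
tcp_pos: [0.5311, -0.1983, 0.0059]
orientation: [-0.035, 1.564, 0.025]
contact_force: [-0.9, 1.4, 5.9]
grip_width: 0.0609
```

```bash
python3 - <<'E'
from h import *
go(((.515,-.08,.20),Rd(60)),((.515,.06,.22),Rd(-13)))
E
```

```text
t 5.95 tcp [ 0.5311 -0.1983  0.0059] j [-0.04  0.64  0.37  1.99 -0.41  0.57  2.22] f [-0.9  1.4  5.9] w 0.0609
[[0.007, -0.038, 0.999], [-0.006, 0.999, 0.038], [-1.0, -0.006, 0.007]]
[-0.1949  0.1177 -0.0102] [6.44 0.1  0.05]
[-0.2157  0.2574 -0.0048] [ 2.104e+01  1.200e-01 -2.000e-02]
```

Request:
carry_out(
  targets=[0.05,-0.03,0,0,0,0,0,0.05,-0.08,0,0,0,0,0,0.05,-0.13,0.01,-0.002,0,0,0,0.05,-0.18,0.03,-0.004,2,0,0,0.05,-0.2,0.06,-0.006,4,0,0,0.05,-0.2,0.09,-0.01,6,0,0,0.05,-0.2,0.12,-0.013,8,0,0,0.05,-0.2,0.15,-0.016,10,0,0,0.05,-0.2,0.18,-0.02,12,0,0,0.05,-0.2,0.21,-0.025,14,0,0,0.05,-0.2,0.225,-0.03,16,0,0,0.05,-0.2,0.225,-0.03,18,0,0],
)

```text
clock: 7.45
tcp_pos: [0.4902, 0.0283, 0.2045]
orientation: [1.183, 1.218, -1.18]
contact_force: [0.6, 0.3, -2.2]
grip_width: 0.061
```

```bash
python3 - <<'E'
from h import *
go(((.485,.03,.22),Rd(-13)))
E
```

```text
t 7.45 tcp [0.4902 0.0283 0.2045] j [-0.94  0.27  0.9   2.06 -0.26  0.92  0.13] f [ 0.6  0.3 -2.2] w 0.061
[[0.007, 0.999, 0.035], [-0.004, 0.035, -0.999], [-1.0, 0.007, 0.004]]
[-0.0156 -0.0051 -0.0018] [ 3.    0.04 -0.08]
```

Request:
carry_out(
  targets=[0.05,-0.016,-0.005,-0.002,1.5,0,0,0.05,-0.016,-0.005,-0.002,3,0,0,0.05,-0.016,-0.005,-0.002,3,0,0],
)

```text
clock: 7.82
tcp_pos: [0.4847, 0.0304, 0.2207]
orientation: [1.375, 1.087, -1.369]
contact_force: [0.3, -0.0, -3.9]
grip_width: 0.0608
```

```bash
python3 - <<'E'
from h import *
im,ci=save('wrist','w2.png'); go()
import json; json.dump({k:np.array(v).tolist() for k,v in ci.items()},open('w2.json','w'))
E
```

```text
t 7.88 tcp [0.4847 0.0303 0.2206] j [-1.02  0.25  0.98  2.06 -0.25  0.95 -0.14] f [-0.7 -1.  -2.9] w 0.0613
[[0.007, 0.975, -0.222], [-0.003, -0.222, -0.975], [-1.0, 0.007, 0.002]]
```

View pics/w2.png

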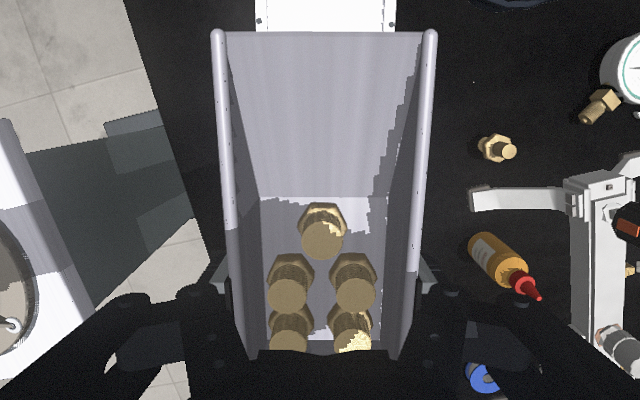

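```bash
python3 - <<'E'
from h import *
a=cv2.imread('pics/scene0.png')[110:190,205:275]; b=cv2.imread('pics/side0.png')[235:315,190:300]
f=lambda x,k:cv2.resize(x,None,fx=k,fy=k,interpolation=cv2.INTER_CUBIC)
a=f(a,5);b=f(b,4); A=np.zeros((400,790,3),np.uint8);A[:400,:350]=a;A[:320,350:790]=b; cv2.imwrite('pics/c2.png',A)
E
```

```text
(no output)
```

View pics/c2.png

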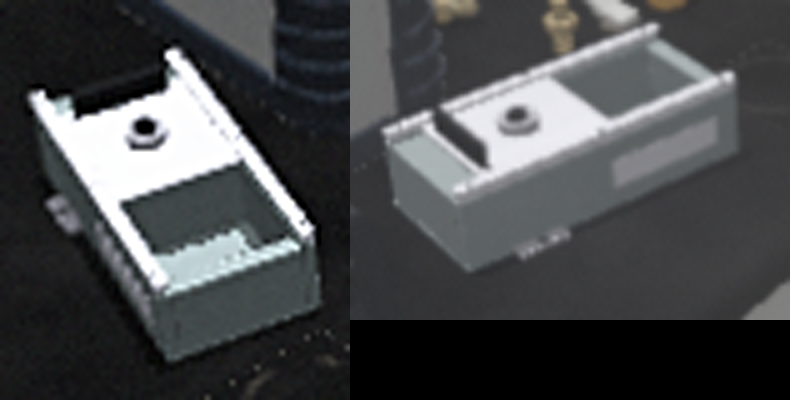

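```bash
python3 - <<'E'
from h import *
cs,cd=r.camera_info('scene'),r.camera_info('side')
S=lambda x,y:(cs,205+(x+.5)/5-.5,110+(y+.5)/5-.5)
D=lambda x,y:(cd,190+(x-350+.5)/4-.5,235+(y+.5)/4-.5)
for n,p,z in(('rail near L',S(162,288),.066),('rail near R',S(308,230),.066),('rail far L',S(38,93),.066),('rail far R',S(172,53),.066),('bot near L',S(170,360),0),('bot near R',S(318,305),0),('shutter edge',S(122,198),.059),('shutter edge',S(240,165),.059),('catch',S(147,125),.075),('rib',S(78,92),.081),('rib',S(168,70),.081),
 ('side near-robot -y',D(735,73),.066),('side far -y',D(655,27),.066),('side +y near',D(462,188),.066),('side +y far',D(390,129),.066),('bot +y near',D(470,270),0),('bot +y far',D(393,203),0),('bot -y near',D(738,152),0),('catch',D(518,115),.075),('rib',D(438,110),.081),('rib',D(487,163),.081)):
    print(n,onz(*p,z).round(4))
print('catch tri',tri(ray(*S(147,125)),ray(*D(518,115))))
E
```

```text
rail near L [0.4362 0.0477 0.066 ]
rail near R [0.5375 0.0276 0.066 ]
rail far L [0.4983 0.2752 0.066 ]
rail far R [0.5928 0.2475 0.066 ]
bot near L [0.4369 0.0545 0.    ]
bot near R [0.5396 0.0289 0.    ]
shutter edge [0.4759 0.1469 0.059 ]
shutter edge [0.5531 0.1198 0.059 ]
catch [0.5239 0.181  0.075 ]
rib [0.5084 0.2377 0.081 ]
rib [0.5673 0.2146 0.081 ]
side near-robot -y [0.4365 0.0529 0.066 ]
side far -y [0.5344 0.0319 0.066 ]
side +y near [0.4929 0.2741 0.066 ]
side +y far [0.5922 0.2505 0.066 ]
bot +y near [0.4935 0.2764 0.    ]
bot +y far [0.6012 0.2511 0.    ]
bot -y near [0.4342 0.0575 0.    ]
catch [0.5178 0.1959 0.075 ]
rib [0.5627 0.2295 0.081 ]
rib [0.4829 0.2584 0.081 ]
catch tri (array([0.52756663, 0.1880037 , 0.06838057]), np.float64(0.0016979679404152458))
```

```bash
cat >> h.py <<'E'
LT=np.array([-.038,0,-.085])
def lipgo(seq,az=-14):
    p0,R0,s=tool()
    for lip,t in seq:
        Rt=Rd(az,-t); p=np.array(lip)-Rt.apply(LT)
        print(t,np.round(p,3),','.join(f'{v:.3g}' for v in [*R0.inv().apply(p-p0).round(4),*((R0.inv()*Rt).as_rotvec()/np.radians(5)).round(2)]))
E
python3 - <<'E'
from h import *
go()
lipgo([((.4962,.0756,z),t) for z,t in((.24,8),(.21,16),(.18,24),(.16,32),(.14,40),(.12,48))])
E
```

```text
t 7.88 tcp [0.4847 0.0303 0.2206] j [-1.02  0.25  0.98  2.06 -0.25  0.95 -0.14] f [-0.7 -1.  -2.9] w 0.0613
[[0.007, 0.975, -0.222], [-0.003, -0.222, -0.975], [-1.0, 0.007, 0.002]]
8 [ 0.475 -0.011  0.214] 0.0065,-0.0007,0.0427,0.22,-1.58,-0.1
16 [ 0.474 -0.014  0.197] 0.0238,-0.0009,0.0454,0.22,-3.18,-0.11
24 [ 0.474 -0.015  0.18 ] 0.0408,-0.001,0.0463,0.21,-4.78,-0.13
32 [ 0.474 -0.014  0.173] 0.0478,-0.0011,0.0454,0.2,-6.38,-0.15
40 [ 0.475 -0.011  0.166] 0.0551,-0.0011,0.0427,0.19,-7.98,-0.16
48 [ 0.476 -0.007  0.158] 0.0629,-0.001,0.0383,0.18,-9.58,-0.17
```

Request:
carry_out(
  targets=[0.05,0.0,0,0.02,0.2,-0.8,0,0.05,0.0065,-0.0007,0.043,0.2,-1.6,-0.1,0.05,0.024,-0.001,0.0455,0.2,-3.2,-0.1,0.05,0.041,-0.001,0.046,0.2,-4.8,-0.13,0.05,0.048,-0.001,0.0455,0.2,-6.4,-0.15,0.05,0.055,-0.001,0.043,0.2,-8,-0.16,0.05,0.055,-0.001,0.043,0.2,-8,-0.16],
)

```text
clock: 8.75
tcp_pos: [0.475, -0.0091, 0.1634]
orientation: [0.777, 0.616, -1.682]
contact_force: [0.4, -0.9, -2.1]
grip_width: 0.0606
```

```bash
python3 - <<'E'
from h import *
go()
lipgo([((.4962,.0756,z),t) for z,t in((.12,48),(.11,56),(.1,64),(.09,72),(.085,80),(.08,86),(.08,90))])
E
```

```text
t 8.75 tcp [ 0.475  -0.0091  0.1634] j [-1.19  0.73  1.03  2.    0.02  1.05 -0.44] f [ 0.4 -0.9 -2.1] w 0.0606
[[-0.155, 0.972, -0.178], [-0.627, -0.236, -0.742], [-0.763, -0.003, 0.646]]
48 [ 0.476 -0.007  0.158] 0.0029,0.0001,-0.0053,0.08,-1.55,-0.02
56 [ 0.477 -0.001  0.159] -0.0022,0.0002,-0.009,0.08,-3.15,-0.03
64 [0.479 0.006 0.16 ] -0.0075,0.0002,-0.0145,0.08,-4.75,-0.03
72 [0.481 0.015 0.159] -0.0128,0.0003,-0.0218,0.08,-6.35,-0.04
80 [0.484 0.025 0.162] -0.0217,0.0003,-0.0276,0.07,-7.95,-0.05
86 [0.486 0.033 0.162] -0.0271,0.0004,-0.034,0.07,-9.15,-0.05
90 [0.487 0.039 0.165] -0.0331,0.0004,-0.0366,0.07,-9.95,-0.05
```

Request:
carry_out(
  targets=[0.05,0.003,0,-0.005,0,-1.5,0,0.05,-0.002,0,-0.009,0,-3.1,0,0.05,-0.0075,0,-0.0145,0,-4.7,0,0.05,-0.013,0,-0.022,0,-6.3,0,0.05,-0.022,0,-0.0275,0,-8,0,0.05,-0.027,0,-0.034,0,-9.1,0,0.05,-0.033,0,-0.0365,0,-10,0,0.05,-0.033,0,-0.0365,0,-10,0,0.05,-0.033,0,-0.0365,0,-10,0,0.05,-0.033,0,-0.0365,0,-10,0],
)

```text
clock: 10.0
tcp_pos: [0.4866, 0.0382, 0.166]
orientation: [-0.003, 0.002, -1.81]
contact_force: [-0.1, 0.9, -2.0]
grip_width: 0.0608
```

```bash
python3 - <<'E'
from h import *
go()
a,_=save('wrist','w3.png'); b,_=save('scene','s3.png')
cv2.imwrite('pics/c3.png',np.hstack([cv2.resize(a,(400,250)),cv2.resize(b[100:250,150:390],(400,250))]))
E
```

```text
t 10.0 tcp [0.4866 0.0382 0.166 ] j [-1.27  1.34  0.98  1.74  0.22  1.49 -0.61] f [-0.1  0.9 -2. ] w 0.0608
[[-0.237, 0.972, 0.003], [-0.972, -0.237, 0.001], [0.001, -0.003, 1.0]]
```

View pics/c3.png

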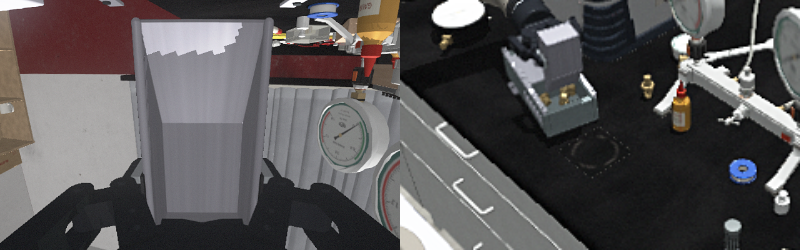

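Scoop is empty (wrist view) and brass shows only in the well (right half, around (565,95)). Now tilt back and put the scoop down.

```bash
python3 - <<'E'
from h import *
go(((.483,.02,.20),Rd(-14,-70)),((.475,-.01,.22),Rd(-14,-40)),((.475,-.04,.22),Rd(-14,-20)),((.48,-.07,.21),Rd(0)))
E
```

```text
t 10.1 tcp [0.4865 0.0385 0.1656] j [-1.28  1.34  0.98  1.74  0.22  1.49 -0.61] f [ 0.1  0.3 -1.4] w 0.0609
[[-0.236, 0.972, 0.004], [-0.972, -0.236, 0.001], [0.002, -0.003, 1.0]]
[0.0189 0.0008 0.0344] [ 0.05  4.03 -0.06]
[0.0499 0.0001 0.0543] [ 0.06 10.03 -0.05]
[0.0791 0.0072 0.0542] [ 0.07 14.03 -0.04]
[0.107  0.0191 0.0442] [-2.12 17.93  2.18]
```

Request:
carry_out(
  targets=[0.05,0.005,0,0.03,0,2,0,0.05,0.019,0.001,0.045,0,4,0,0.05,0.03,0.001,0.054,0,6,0,0.05,0.04,0.001,0.054,0,8,0,0.05,0.05,0.001,0.054,0,10,0,0.05,0.065,0.003,0.054,0,12,0,0.05,0.079,0.007,0.054,0,14,0,0.05,0.095,0.013,0.05,-1,16,1,0.05,0.107,0.019,0.045,-2.1,17.9,2.2,0.05,0.107,0.019,0.045,-2.1,17.9,2.2,0.05,0.107,0.019,0.045,-2.1,17.9,2.2],
)

```text
clock: 11.48
tcp_pos: [0.4788, -0.0718, 0.211]
orientation: [1.212, 1.205, -1.212]
contact_force: [-0.7, -0.3, -1.4]
grip_width: 0.0616
```

```bash
python3 - <<'E'
from h import *
go(((.49,-.14,.006),Rd(40)),((.49,-.14,.1),Rd(40)))
E
```

```text
t 11.47 tcp [ 0.4788 -0.0718  0.211 ] j [-0.76  0.25  0.92  2.07 -0.25  0.93  0.29] f [-0.7 -0.3 -1.4] w 0.0616
[[0.002, 1.0, -0.004], [-0.002, -0.004, -1.0], [-1.0, 0.002, 0.002]]
[0.2052 0.0111 0.0678] [-8.05  0.03 -0.01]
[0.1112 0.0113 0.0679] [-8.05  0.03 -0.01]
```

Request:
carry_out(
  targets=[0.05,0.03,0.003,0.02,-2,0,0,0.05,0.06,0.006,0.04,-4,0,0,0.05,0.09,0.009,0.055,-6,0,0,0.05,0.12,0.011,0.068,-8,0,0,0.05,0.16,0.011,0.068,-8,0,0,0.05,0.185,0.011,0.068,-8,0,0,0.05,0.195,0.011,0.068,-8,0,0,0.05,0.202,0.011,0.068,-8,0,0,0.05,0.203,0.011,0.068,-8,0,0,0.05,0.203,0.011,0.068,-8,0,0],
)

```text
clock: 12.72
tcp_pos: [0.4905, -0.1402, 0.0088]
orientation: [0.684, 1.457, -0.684]
contact_force: [0.7, 0.1, -1.2]
grip_width: 0.061
```

```bash
python3 - <<'E'
from h import *
go()
E
```

```text
t 12.72 tcp [ 0.4905 -0.1402  0.0088] j [-0.21  0.6   0.47  2.13 -0.52  0.53  1.34] f [ 0.7  0.1 -1.2] w 0.061
[[0.003, 0.768, 0.64], [-0.002, 0.64, -0.768], [-1.0, 0.001, 0.004]]
```

Request:
carry_out(
  targets=[0.05,0.0025,0,0,0,0,0,0.05,0.0035,0,0,0,0,0,0.05,0.0035,0,0,0,0,0,0.085,0.0035,0,0,0,0,0,0.085,0.0035,0,0,0,0,0,0.085,0.0035,0,0,0,0,0,0.085,0.0,0,0,0,0,0,0.085,-0.04,0,0,0,0,0,0.085,-0.09,0,0,0,0,0,0.085,-0.14,0,0,0,0,0,0.085,-0.19,0,0,0,0,0,0.085,-0.2,0,0,0,0,0],
)

```text
clock: 14.22
tcp_pos: [0.4915, -0.1404, 0.212]
orientation: [0.685, 1.451, -0.682]
contact_force: [0.2, 0.3, -0.7]
grip_width: 0.0852
```

```bash
python3 - <<'E'
from h import *
p=np.array([.5276,.188]);m=np.array([.242,.970]);q=np.array([.97,-.242])
rib=p+.046*m
print('rib',rib)
# camera above rib: place TCP at some spot
go(((.50,.05,.23),Rd(-14)))
a,_=save('wrist','w4.png'); b,_=save('scene','s4.png')
cv2.imwrite('pics/c4.png',np.hstack([cv2.resize(a,(400,250)),cv2.resize(b[100:250,150:390],(400,250))]))
E
```

```text
rib [0.538732 0.23262 ]
t 14.22 tcp [ 0.4915 -0.1404  0.212 ] j [-0.46  0.27  0.74  2.01 -0.22  0.94  1.09] f [ 0.2  0.3 -0.7] w 0.0852
[[0.009, 0.769, 0.64], [-0.002, 0.64, -0.769], [-1.0, 0.006, 0.007]]
[-0.0183  0.1284 -0.1408] [10.75  0.04 -0.1 ]
```

View pics/c4.png

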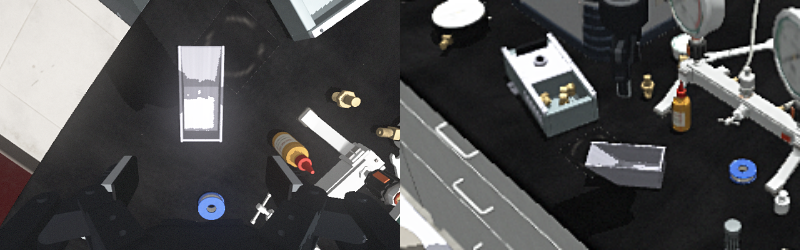

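Request:
carry_out(
  targets=[0.0,-0.01,0.03,-0.035,2,0,0,0.0,-0.018,0.06,-0.07,4,0,0,0.0,-0.018,0.09,-0.1,6,0,0,0.0,-0.018,0.12,-0.13,8,0,0,0.0,-0.018,0.128,-0.141,10,0,0,0.0,-0.018,0.128,-0.141,10.8,0,0,0.0,-0.018,0.128,-0.141,10.8,0,0],
  squeeze=40,
)

```text
clock: 15.2
tcp_pos: [0.4973, 0.0507, 0.2259]
orientation: [1.388, 1.078, -1.387]
contact_force: [0.2, 0.2, 0.6]
grip_width: 0.0001
```

```bash
python3 - <<'E'
from h import *
go()
a,ci=save('wrist','w5.png')
import json; json.dump({k:np.array(v).tolist() for k,v in ci.items()},open('w5.json','w'))
E
```

```text
t 15.2 tcp [0.4973 0.0507 0.2259] j [-0.96  0.25  0.87  2.02 -0.23  0.97 -0.22] f [0.2 0.2 0.6] w 0.0001
[[0.003, 0.97, -0.244], [-0.003, -0.244, -0.97], [-1.0, 0.003, 0.002]]
```

View pics/w5.png

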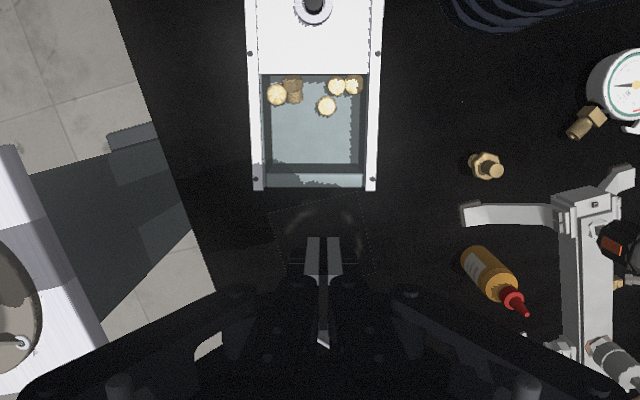

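```bash
python3 - <<'E'
from h import *
ci=r.camera_info('wrist')
for n,u,v,z in(('catch',314,6,.075),('wellNL',263,188,.066),('NR',371,188,.066),('rail outer L',246,60,.066),('rail outer R',381,60,.066),('shutL',260,73,.061),('shutR',368,73,.061)):print(n,onz(ci,u,v,z).round(4))
c=onz(ci,314,6,.075)[:2]; a=np.radians(76);m=np.array([np.cos(a),np.sin(a)])
p=c+.078*m; print('start',p)
go(((*p,.17),Rd(-14)),((*p,.068),Rd(-14)))
E
```

```text
catch [0.5247 0.1839 0.075 ]
wellNL [0.4429 0.0521 0.066 ]
NR [0.5375 0.0282 0.066 ]
rail outer L [0.4605 0.1602 0.066 ]
rail outer R [0.5685 0.133  0.066 ]
shutL [0.468 0.148 0.061]
shutR [0.5565 0.1257 0.061 ]
start [0.54357236 0.25963101]
t 15.25 tcp [0.4975 0.0504 0.2262] j [-0.96  0.25  0.87  2.01 -0.23  0.97 -0.22] f [-0.1 -0.  -0.5] w -0.0
[[0.003, 0.97, -0.244], [-0.003, -0.244, -0.97], [-1.0, 0.004, 0.002]]
[ 0.0557 -0.0066 -0.2143] [-0.02  0.02 -0.04]
[ 0.1577 -0.0069 -0.2144] [-0.02  0.02 -0.04]
```

All five plugs lie in the well, at (277,95), (291,90), (336,87), (352,87) and (326,105). The catch is at (314,6). Next I go behind the rib with closed fingers.

Request:
carry_out(
  targets=[0.0,0.01,-0.002,-0.05,0,0,0,0.0,0.03,-0.004,-0.1,0,0,0,0.0,0.05,-0.006,-0.15,0,0,0,0.0,0.056,-0.007,-0.2,0,0,0,0.0,0.056,-0.007,-0.2185,0,0,0,0.0,0.056,-0.007,-0.2185,0,0,0,0.0,0.1,-0.007,-0.2185,0,0,0,0.0,0.14,-0.007,-0.2185,0,0,0,0.0,0.156,-0.007,-0.2185,0,0,0,0.0,0.158,-0.007,-0.2185,0,0,0,0.0,0.158,-0.007,-0.2185,0,0,0],
)

```text
clock: 16.62
tcp_pos: [0.5456, 0.2632, 0.0691]
orientation: [1.39, 1.077, -1.386]
contact_force: [0.5, -0.1, -0.0]
grip_width: 0.0001
```

```bash
python3 - <<'E'
from h import *
a=np.radians(76);m=np.array([np.cos(a),np.sin(a)]); C=np.array([.5153,.1515])
p=C+(-.058+.061)*m; print('end',p)
go(((*p,.068),Rd(-14)))
print('along m',(tool()[0][:2]-C)@m)
E
```

```text
end [0.51602577 0.15441089]
t 16.62 tcp [0.5456 0.2632 0.0691] j [-1.01  0.65  0.63  1.89 -0.53  0.78 -0.34] f [ 0.5 -0.1 -0. ] w 0.0001
[[0.005, 0.97, -0.245], [-0.002, -0.245, -0.97], [-1.0, 0.005, 0.001]]
[ 0.0012 -0.002   0.1127] [-0.03  0.01 -0.06]
along m 0.11573107570918614
```

Request:
carry_out(
  targets=[0.0,0.001,0,0.01,0,0,0,0.0,0.001,0,0.02,0,0,0,0.0,0.001,0,0.03,0,0,0,0.0,0.001,-0.001,0.04,0,0,0,0.0,0.001,-0.001,0.05,0,0,0,0.0,0.001,-0.001,0.06,0,0,0,0.0,0.001,-0.001,0.07,0,0,0,0.0,0.001,-0.001,0.08,0,0,0,0.0,0.001,-0.002,0.09,0,0,0,0.0,0.001,-0.002,0.1,0,0,0,0.0,0.001,-0.002,0.105,0,0,0,0.0,0.001,-0.002,0.105,0,0,0],
)

```text
clock: 18.12
tcp_pos: [0.5171, 0.1611, 0.0679]
orientation: [1.39, 1.077, -1.388]
contact_force: [0.4, -0.1, 0.3]
grip_width: 0.0001
```

Request:
carry_out(
  targets=[0.0,0,0,0.003,0,0,0,0.0,0,0,0.006,0,0,0,0.0,0,0,0.008,0,0,0,0.0,0,0,0.01,0,0,0],
)

```text
clock: 18.62
tcp_pos: [0.5156, 0.1564, 0.068]
orientation: [1.392, 1.082, -1.381]
contact_force: [4.0, 15.6, -7.8]
grip_width: 0.0001
```

```bash
python3 - <<'E'
from h import *
go()
b,_=save('scene','s6.png');a,_=save('side','d6.png')
f=lambda x:cv2.resize(x,(400,320),interpolation=cv2.INTER_CUBIC)
cv2.imwrite('pics/c6.png',np.hstack([f(b[110:190,190:290]),f(a[235:315,190:290])]))
E
```

```text
t 18.62 tcp [0.5156 0.1564 0.068 ] j [-0.9   0.55  0.63  2.05 -0.51  0.69 -0.18] f [ 4.  15.6 -7.8] w 0.0001
[[0.005, 0.97, -0.242], [0.003, -0.242, -0.97], [-1.0, 0.005, -0.004]]
```

View pics/c6.png

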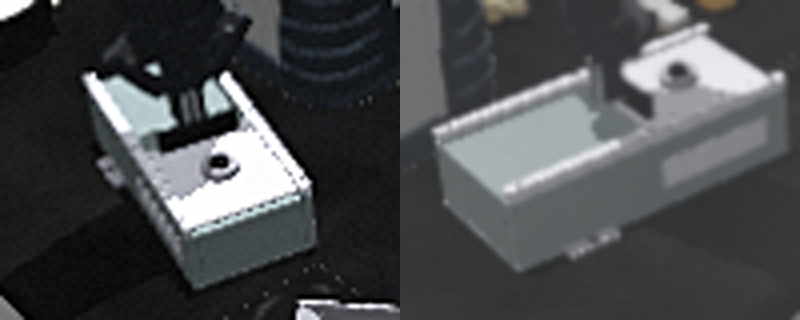

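The shutter is against its stop: 16 N reaction, within 2 mm of the predicted position, and both views show the well covered. Retreat, open and go to the pusher.

```bash
python3 - <<'E'
from h import *
go(((.473,-.4,.2),Rd(-14)),((.473,-.4,.2),Rd(10)))
E
```

```text
t 18.73 tcp [0.5156 0.1564 0.068 ] j [-0.9   0.55  0.63  2.05 -0.51  0.69 -0.18] f [ 3.8 12.9 -6.2] w -0.0002
[[0.006, 0.97, -0.242], [0.003, -0.242, -0.97], [-1.0, 0.005, -0.004]]
[-0.1336  0.0938  0.5497] [ 0.   -0.04 -0.05]
[-0.1336  0.0938  0.5497] [-4.8  -0.03 -0.06]
```

Request:
carry_out(
  targets=[0.0,0,0,-0.01,0,0,0,0.0,-0.01,0,-0.02,0,0,0,0.0,-0.05,0,-0.02,0,0,0,0.0,-0.1,0,-0.02,0,0,0,0.085,-0.14,0,0.0,0,0,0,0.085,-0.15,0.02,0.06,0,0,0,0.085,-0.15,0.03,0.12,0,0,0,0.085,-0.15,0.045,0.18,0,0,0,0.085,-0.15,0.06,0.24,0,0,0,0.085,-0.15,0.07,0.3,0,0,0,0.085,-0.15,0.08,0.36,0,0,0,0.085,-0.14,0.085,0.42,0,0,0],
)

```text
clock: 20.23
tcp_pos: [0.4958, -0.2743, 0.2078]
orientation: [1.392, 1.081, -1.38]
contact_force: [1.1, 0.5, -0.2]
grip_width: 0.0852
```

```bash
python3 - <<'E'
from h import *
go(((.473,-.4,.2),Rd(-14)),((.473,-.4,.2),Rd(0)))
E
```

```text
t 20.23 tcp [ 0.4958 -0.2743  0.2078] j [-0.25  0.42  0.86  1.89 -0.39  1.    0.53] f [ 1.1  0.5 -0.2] w 0.0852
[[0.007, 0.97, -0.242], [0.002, -0.242, -0.97], [-1.0, 0.006, -0.003]]
[0.0075 0.0082 0.1275] [ 0.   -0.04 -0.07]
[0.0075 0.0082 0.1275] [-2.8  -0.03 -0.08]
```

Request:
carry_out(
  targets=[0.085,0.003,0.004,0.04,0,0,0,0.085,0.007,0.008,0.05,0,0,0,0.085,0.007,0.008,0.05,0,0,0],
)

```text
clock: 20.6
tcp_pos: [0.4914, -0.3247, 0.2006]
orientation: [1.392, 1.081, -1.382]
contact_force: [-0.8, 0.2, -0.2]
grip_width: 0.0851
```

```bash
python3 - <<'E'
from h import *
go(((.473,-.4,.2),Rd(-14)))
im,ci=save('wrist','w7.png')
print('pred top',proj(ci,[.473,-.4,.086]).round(0),'bot',proj(ci,[.473,-.4,0]).round(0))
u,v=map(int,proj(ci,[.473,-.4,.086])[0]); x0,y0=max(u-100,0),max(v-80,0)
cv2.imwrite('pics/c7.png',cv2.resize(im[y0:v+80,x0:u+100],None,fx=3,fy=3,interpolation=cv2.INTER_CUBIC)); print(x0,y0)
E
```

```text
t 20.6 tcp [ 0.4914 -0.3247  0.2006] j [-0.14  0.47  0.83  1.84 -0.42  1.01  0.63] f [-0.8  0.2 -0.2] w 0.0851
[[0.006, 0.97, -0.243], [0.002, -0.243, -0.97], [-1.0, 0.005, -0.003]]
[0.0004 0.0005 0.0775] [-0.01 -0.04 -0.06]
pred top [[322. 279.]] bot [[322. 239.]]
222 199
```

View pics/c7.png

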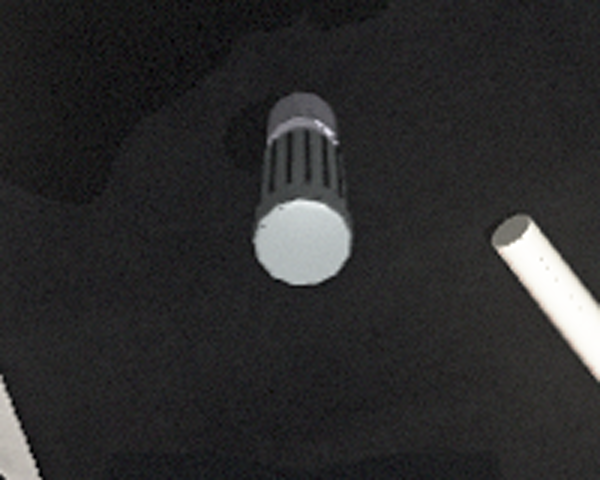

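The crop shows the pusher standing, with its top disc at (323,280) against a prediction of (322,279). Its height fits 86 mm and nothing else in view looks like it. Its handle shows dark stripes rather than being plain grey. Grasp it.

Request:
carry_out(
  targets=[0.085,0,0,0.04,0,0,0,0.085,0,0.0005,0.0775,0,0,0,0.085,0.01,0.0005,0.0775,0,0,0,0.085,0.06,0.0005,0.0775,0,0,0,0.085,0.11,0.0005,0.0775,0,0,0,0.085,0.15,0.0005,0.0775,0,0,0,0.085,0.156,0.0005,0.0775,0,0,0,0.0,0.156,0.0005,0.0775,0,0,0,0.0,0.156,0.0005,0.0775,0,0,0,0.0,0.156,0.0005,0.0775,0,0,0,0.0,0.156,0.0005,0.0775,0,0,0,0.0,0.156,0.0005,0.0775,0,0,0],
  squeeze=80,
)

```text
clock: 22.15
tcp_pos: [0.4753, -0.399, 0.0456]
orientation: [1.392, 1.081, -1.379]
contact_force: [-0.9, 1.7, 6.3]
grip_width: 0.0264
```

```bash
python3 - <<'E'
from h import *
go(((.5,-.1,.22),Rd(-14)),((.5008,.05,.17),Rd(-14)))
E
```

```text
t 22.15 tcp [ 0.4753 -0.399   0.0456] j [ 0.14  0.71  0.66  1.86 -0.62  0.78  0.89] f [-0.9  1.7  6.3] w 0.0264
[[0.008, 0.97, -0.241], [0.002, -0.241, -0.971], [-1.0, 0.007, -0.004]]
[-0.1735 -0.0468 -0.2968] [ 0.01 -0.05 -0.08]
[-0.1232 -0.0826 -0.4424] [ 0.01 -0.05 -0.08]
```

Request:
carry_out(
  targets=[0.0,-0.03,0,0,0,0,0,0.0,-0.09,0,0,0,0,0,0.0,-0.14,-0.005,-0.03,0,0,0,0.0,-0.165,-0.014,-0.09,0,0,0,0.0,-0.165,-0.025,-0.15,0,0,0,0.0,-0.165,-0.035,-0.21,0,0,0,0.0,-0.165,-0.047,-0.27,0,0,0,0.0,-0.165,-0.058,-0.33,0,0,0,0.0,-0.165,-0.07,-0.39,0,0,0,0.0,-0.165,-0.08,-0.42,0,0,0,0.0,-0.165,-0.08,-0.42,0,0,0,0.0,-0.165,-0.08,-0.42,0,0,0],
)

```text
clock: 23.65
tcp_pos: [0.4974, 0.0267, 0.2118]
orientation: [1.393, 1.08, -1.379]
contact_force: [-0.1, -0.6, -0.9]
grip_width: 0.0264
```

```bash
python3 - <<'E'
from h import *
go()
im,ci=save('wrist','w8.png')
pr=proj(ci,[.5008,.0972,.075])[0];print('pred',pr)
u,v=map(int,pr);x0,y0=u-100,max(v-80,0)
c=cv2.resize(im[y0:v+80,x0:u+100],None,fx=3,fy=3,interpolation=cv2.INTER_CUBIC);cv2.imwrite('pics/c8.png',c);print(x0,y0)
E
```

```text
t 23.65 tcp [0.4974 0.0267 0.2118] j [-0.93  0.27  0.9   2.04 -0.27  0.94 -0.13] f [-0.1 -0.6 -0.9] w 0.0264
[[0.008, 0.97, -0.242], [0.002, -0.242, -0.97], [-1.0, 0.007, -0.004]]
pred [303.69580686  96.00018759]
203 16
```

View pics/c8.png

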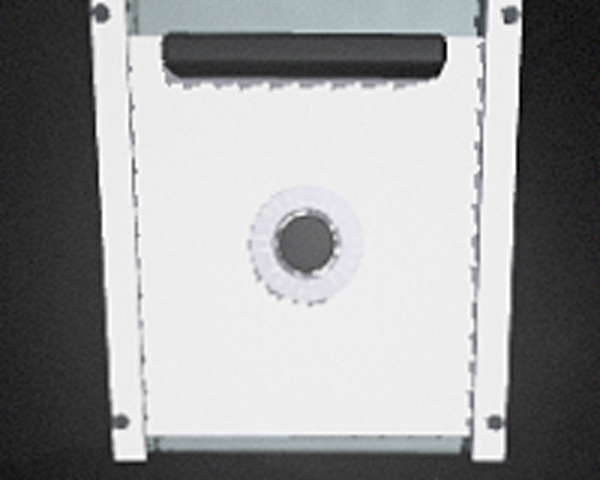

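The catch head is centred at (305,97), against a prediction of (304,96), so the spot is good to about 1 mm. It still stands proud and the shutter plate reaches the end of the well.

```bash
python3 - <<'E'
from h import *
ci=r.camera_info('wrist'); print(onz(ci,304.7,97.3,.075).round(4))
go(((.5015,.097,.135),Rd(-14)),((.5015,.097,.1146),Rd(-14)))
E
```

```text
[0.5015 0.0956 0.075 ]
t 23.7 tcp [0.4975 0.0261 0.2119] j [-0.93  0.27  0.9   2.04 -0.27  0.94 -0.13] f [-0.6  0.2 -1.3] w 0.0266
[[0.008, 0.97, -0.243], [0.002, -0.243, -0.97], [-1.0, 0.007, -0.004]]
[ 0.077  -0.0139 -0.0694] [-0.01 -0.04 -0.08]
[ 0.0974 -0.014  -0.0693] [-0.01 -0.04 -0.08]
```

Request:
carry_out(
  targets=[0.0,0.0,-0.007,-0.035,0,0,0,0.0,0.01,-0.014,-0.069,0,0,0,0.0,0.04,-0.014,-0.069,0,0,0,0.0,0.07,-0.014,-0.069,0,0,0,0.0,0.08,-0.014,-0.069,0,0,0,0.0,0.084,-0.014,-0.069,0,0,0,0.0,0.086,-0.014,-0.069,0,0,0,0.0,0.086,-0.014,-0.069,0,0,0],
)

```text
clock: 24.7
tcp_pos: [0.5019, 0.0967, 0.1267]
orientation: [1.395, 1.079, -1.379]
contact_force: [0.6, -0.4, -0.6]
grip_width: 0.0266
```

```bash
python3 - <<'E'
from h import *
go(((.5015,.097,.1146),Rd(-14)))
E
```

```text
t 24.7 tcp [0.5019 0.0967 0.1267] j [-0.92  0.43  0.77  2.08 -0.43  0.78 -0.13] f [ 0.6 -0.4 -0.6] w 0.0266
[[0.009, 0.97, -0.243], [0.003, -0.243, -0.97], [-1.0, 0.008, -0.005]]
[ 0.0121 -0.0006 -0.0002] [-0.02 -0.05 -0.1 ]
```

Request:
carry_out(
  targets=[0.0,0.003,0,0,0,0,0,0.0,0.006,0,0,0,0,0,0.0,0.008,0,0,0,0,0,0.0,0.01,0,0,0,0,0,0.0,0.0115,0,0,0,0,0,0.0,0.013,0,0,0,0,0,0.0,0.014,0,0,0,0,0],
)

```text
clock: 25.58
tcp_pos: [0.5025, 0.0969, 0.1143]
orientation: [1.396, 1.081, -1.379]
contact_force: [-8.3, -0.0, 31.0]
grip_width: 0.0263
```

31 N against the hard stop with the foot at 68.7 mm: flush. Lift and return the pusher.

```bash
python3 - <<'E'
from h import *
go(((.475,-.4,.2),Rd(-14)))
E
```

```text
t 25.57 tcp [0.5025 0.0969 0.1143] j [-0.9   0.45  0.75  2.09 -0.46  0.75 -0.11] f [-8.3 -0.  31. ] w 0.0263
[[0.009, 0.97, -0.244], [0.005, -0.244, -0.97], [-1.0, 0.008, -0.007]]
[-0.0883  0.095   0.4881] [-0.02 -0.08 -0.09]
```

Request:
carry_out(
  targets=[0.0,-0.01,0,0,0,0,0,0.0,-0.04,0,0,0,0,0,0.0,-0.08,0,0.02,0,0,0,0.0,-0.095,0.015,0.07,0,0,0,0.0,-0.095,0.03,0.13,0,0,0,0.0,-0.095,0.045,0.19,0,0,0,0.0,-0.095,0.055,0.25,0,0,0,0.0,-0.095,0.065,0.31,0,0,0,0.0,-0.095,0.08,0.37,0,0,0,0.0,-0.09,0.09,0.43,0,0,0,0.0,-0.086,0.094,0.485,0,0,0,0.0,-0.086,0.094,0.485,0,0,0],
)

```text
clock: 27.08
tcp_pos: [0.4712, -0.4023, 0.1978]
orientation: [1.399, 1.074, -1.388]
contact_force: [-0.5, -0.4, -1.7]
grip_width: 0.0268
```

```bash
python3 - <<'E'
from h import *
go(((.475,-.4,.0465),Rd(-14)))
im,ci=save('scene','s9.png')
E
```

```text
t 27.07 tcp [ 0.4712 -0.4023  0.1978] j [ 0.02  0.54  0.84  1.77 -0.46  1.04  0.77] f [-0.5 -0.4 -1.7] w 0.0268
[[0.007, 0.968, -0.252], [0.001, -0.252, -0.968], [-1.0, 0.007, -0.003]]
[ 0.1514  0.0021 -0.0028] [-0.12 -0.03 -0.08]
```

Request:
carry_out(
  targets=[0.0,0.04,0,0,0,0,0,0.0,0.09,0,0,0,0,0,0.0,0.13,0,0,0,0,0,0.0,0.145,0,0,0,0,0,0.0,0.151,0,0,0,0,0,0.0,0.152,0,0,0,0,0,0.0,0.153,0,0,0,0,0],
)

```text
clock: 28.0
tcp_pos: [0.4749, -0.3992, 0.0459]
orientation: [1.399, 1.075, -1.383]
contact_force: [0.5, 0.3, -2.3]
grip_width: 0.0266
```

Request:
carry_out(
  targets=[0.0,0.001,0,0,0,0,0,0.0,0.002,0,0,0,0,0,0.0,0.002,0,0,0,0,0],
)

```text
clock: 28.38
tcp_pos: [0.4754, -0.3998, 0.0456]
orientation: [1.4, 1.074, -1.381]
contact_force: [-1.4, 2.2, 9.6]
grip_width: 0.0264
```

Contact (about 10 N). Release and withdraw straight up.

Request:
carry_out(
  targets=[0.0,0.0,0,0,0,0,0,0.02,0.0,0,0,0,0,0,0.04,0.0,0,0,0,0,0,0.085,0.0,0,0,0,0,0,0.085,0.0,0,0,0,0,0,0.085,0.0,0,0,0,0,0,0.085,-0.03,0,0,0,0,0,0.085,-0.08,0,0,0,0,0,0.085,-0.14,0,0,0,0,0,0.085,-0.18,0,-0.04,0,0,0,0.085,-0.18,0,-0.08,0,0,0,0.085,-0.18,0,-0.08,0,0,0],
)

```text
clock: 29.88
tcp_pos: [0.4951, -0.319, 0.226]
orientation: [1.398, 1.078, -1.375]
contact_force: [-0.3, -0.1, -0.8]
grip_width: 0.0852
```

```bash
python3 - <<'E'
from h import *
go()
im,ci=save('wrist','w10.png')
pr=proj(ci,[.4753,-.3995,.086])[0];print('pred pusher top',pr)
u,v=map(int,pr);c=im[max(v-50,0):v+50,max(u-60,0):u+60]
m=((c.min(2)>140)).astype(np.uint8);n,l,s,ce=cv2.connectedComponentsWithStats(m)
for i in range(1,n):
    if s[i,4]>60:print('bright',s[i].tolist(),(ce[i]+[max(u-60,0),max(v-50,0)]).round(1))
# compare final scene with first for weight/reel/scoop/pusher, catch darkness
s0=cv2.imread('pics/scene0.png');s1,cs=save('scene','s10.png')
for n,(u,v),k in(('reel',(356,202),14),('weight',(379,221),12),('pusher',(349,245),16)):
    a=s0[v-k:v+k,u-k:u+k].astype(int);b=s1[v-k:v+k,u-k:u+k].astype(int);print(n,'mean abs diff',np.abs(a-b).mean().round(1))
print('table size', s1.shape)
for n,P in(('scoop',[.49,-.14,.02]),('catch',[.5015,.0956,.069])):print(n,proj(cs,P).round(0))
E
```

```text
t 29.88 tcp [ 0.4951 -0.319   0.226 ] j [-0.18  0.45  0.88  1.82 -0.41  1.05  0.61] f [-0.3 -0.1 -0.8] w 0.0852
[[0.013, 0.97, -0.243], [0.004, -0.243, -0.97], [-1.0, 0.011, -0.007]]
pred pusher top [321.30192751 271.46295348]
bright [47, 39, 29, 27, 582] [321.6 273. ]
reel mean abs diff 2.0
weight mean abs diff 1.9
pusher mean abs diff 10.2
table size (400, 640, 3)
scoop [[290. 199.]]
catch [[244. 150.]]
```

```bash
python3 - <<'E'
from h import *
go(((.4975,.0261,.2119),Rd(-14)))
E
```

```text
t 29.98 tcp [ 0.4932 -0.3225  0.226 ] j [-0.18  0.45  0.89  1.82 -0.41  1.05  0.61] f [ 0.2 -0.3  0.1] w 0.0848
[[0.011, 0.969, -0.248], [0.002, -0.248, -0.969], [-1.0, 0.011, -0.005]]
[ 0.0148 -0.0822 -0.3387] [-0.07 -0.06 -0.12]
```

Request:
carry_out(
  targets=[0.085,0.0,-0.01,-0.06,0,0,0,0.085,0.014,-0.02,-0.12,0,0,0,0.085,0.014,-0.035,-0.18,0,0,0,0.085,0.014,-0.05,-0.24,0,0,0,0.085,0.014,-0.065,-0.3,0,0,0,0.085,0.014,-0.082,-0.335,0,0,0,0.085,0.014,-0.082,-0.335,0,0,0,0.085,0.014,-0.082,-0.335,0,0,0],
)

```text
clock: 30.98
tcp_pos: [0.497, 0.0205, 0.2127]
orientation: [1.4, 1.072, -1.383]
contact_force: [0.2, -0.7, 0.1]
grip_width: 0.0848
```

```bash
python3 - <<'E'
from h import *
go()
im,ci=save('wrist','w11.png'); old=cv2.imread('pics/w8.png')
ph=proj(ci,[.5015,.0956,.069])[0]
for n,I,(u,v) in(('old',old,(304.7,97.3)),('new',im,ph)):
    u,v=int(u),int(v); c=cv2.cvtColor(I,cv2.COLOR_BGR2GRAY)[v-20:v+20,u-25:u+25]
    k,l,s,ce=cv2.connectedComponentsWithStats((c<120).astype(np.uint8))
    for i in range(1,k):
        if s[i,4]>40:print(n,'head',s[i].tolist(),(ce[i]+[u-25,v-20]).round(1))
for z in(.069,.075):print('pred head z',z,proj(ci,[.5015,.0956,z]).round(1))
print('rib/shutter edge old-new rows',[int(np.argmax(cv2.cvtColor(I,cv2.COLOR_BGR2GRAY)[140:180,300]<190))+140 for I in(old,im)])
# scoop upright: top outline from the scene camera (steel pixels inside predicted outline)
E
```

```text
t 30.98 tcp [0.497  0.0205 0.2127] j [-0.95  0.28  0.94  2.04 -0.28  0.94 -0.11] f [ 0.2 -0.7  0.1] w 0.0848
[[0.012, 0.968, -0.25], [0.001, -0.25, -0.968], [-1.0, 0.011, -0.004]]
old head [16, 11, 20, 19, 280] [304.6  96.8]
new head [16, 10, 19, 19, 265] [302.   89.1]
pred head z 0.069 [[302.5  90.2]]
pred head z 0.075 [[302.2  90. ]]
rib/shutter edge old-new rows [161, 155]
```

```bash
python3 -c "
from bench import r
print(r.hand_in())"
```

```text
the job is handed in; nothing more can be done
None
```

I did every step in the order asked and handed the job in at about 31 s of the 72 s limit, with the arm touching nothing. `hand_in()` returned no verdict.

- **Plugs and scoop:** I poured the scoop into the well, and the wrist picture from above showed all five plugs inside it. The empty scoop stands upright at about (0.49, -0.14). A picture taken just after placing it confirmed this.
- **Shutter:** I pushed the rib with closed fingers until the shutter met its stop. The reaction was about 16 N, within 2 mm of the predicted position, and the pictures showed the well covered.
- **Catch:** I pressed it with the pusher until it bottomed out, with 31 N on the tool and the pusher's foot 68.7 mm above the worktop (the collar is at 69 mm). Afterwards the catch head looked about 5% smaller from above, where about 4% was expected. That agrees with it being flush but does not prove it.
- **Pusher:** It is back where it stood. Its top disc is within 2 pixels of where an upright pusher should show.
- **Weight and reel:** Both look unchanged between the first and last scene pictures.

**What failed or disagreed:**
- I could not view the last scene picture because the 12-picture limit was reached. The final checks on the catch, pusher, weight and reel were done from pixel numbers only. The scoop was not checked again after I placed it.
- The pusher's handle showed dark stripes, although the description says plain grey. It was the only object of that shape and height.
- A test of the pour pose from the other side ran up against a joint limit before I had picked anything up, so I poured from the deck side instead.

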